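Find the full screw tin by its weight

TASK

Draw the slate tray by its upright post all the way out from under the frame warmer's riser, to its stop, and leave it out. Then heft the three tins one after the other, starting with the one nearest the robot and ending with the farthest: lift each a few centimetres clear of the tray and stand it back upright on the tray, except the heaviest, which you hold up at the end about 10 cm or more above the tray, upright and still; finish while holding it, with the other two standing on the tray. Keep the tins upright throughout and leave the things lying about on the counter where they are.

Things in the scene. Friction and masses are not known exactly. Their poses are not given: they have to be found in the camera images.
- riser: Fixed white riser on four slim legs, the white frame warmer on top (toggle unused). Origin on the counter, x away from the robot within 0.2 rad. In mm: board x -170..170, y -45..120, z 100..112; warmer x -110..110, y -20..110, up to z 200, its toggle and dial out to y -40. Two 6 mm high runners along y at x -100 and 100, y -237..110
- tray: Slate tray, 290 (x) by 120 (y) mm, slides only along the riser's -y: parked at y 0 in the riser's frame, stop at -170 mm; axes as the riser's; friction about 2 N, stays where left. Origin under its centre, 6 mm above the counter; floor 16 mm above the counter; rim 4 mm thick, 4 mm above the floor. A tongue 50 mm wide, level with the floor, reaches to y -148
- post_top (a point): centre of the top of the tray's steel post, an upright cylinder 16 mm diameter, 50 mm tall, standing on the tongue at x 0, y -130 mm of the tray; the top is 66 mm above the counter, z up
- tin_a: Closed plain aluminium tin, upright cylinder, diameter 52 mm, 54 mm tall, origin at the centre of its underside, z up. The three look alike and any may be the heaviest (hidden, drawn anew): it weighs 0.42 to 0.50 kg, each other 0.09 to 0.19 kg; contents may shift slightly. At the start it is the nearest to the robot, at x about -82 mm of the tray, y about 0.
- tin_b: Closed plain aluminium tin, upright cylinder, diameter 52 mm, 54 mm tall, origin at the centre of its underside, z up. The three look alike and any may be the heaviest (hidden, drawn anew): it weighs 0.42 to 0.50 kg, each other 0.09 to 0.19 kg; contents may shift slightly. At the start it is the middle one, at x about 0, y about 0 of the tray.
- tin_c: Closed plain aluminium tin, upright cylinder, diameter 52 mm, 54 mm tall, origin at the centre of its underside, z up. The three look alike and any may be the heaviest (hidden, drawn anew): it weighs 0.42 to 0.50 kg, each other 0.09 to 0.19 kg; contents may shift slightly. At the start it is the farthest, at x about 82 mm of the tray, y about 0.
- spectacles: purple acetate cat-eye frame standing on the counter, 138 mm wide, 135 mm deep, 46 mm tall, origin under the middle of its front, temples along +x; bystander
- plier: steel pad-arm plier lying flat, 125 mm long, 12 mm thick, origin at its pivot; bystander
- bottle: empty glass stopper bottle, 48 mm diameter, 104 mm tall, origin at the centre of its underside; bystander
- screwdriver: small screwdriver lying on the counter, 140 mm long along its x axis; bystander
- brush: small brush lying on the counter, 150 mm long along its x axis; bystander
- cup: white ceramic cup, 68 mm diameter, 80 mm tall, origin at the centre of its underside; bystander

How it is judged:
By the outcome, as a careful person would: the job done as asked, in the order asked, and still so for the second after the job is handed in, while the arm keeps its last pose, push and grip.
It also fails if it takes over 72 s, if anything falls off the work surface, if the arm or the gripper's body presses on something with over 40 N, if the wrist force passes 120 N, or if a joint passes its speed limit or range.

ROBOT

A 7-joint arm with a two-finger parallel gripper is mounted at the origin on the work surface. World frame = base frame: x ahead of the robot, y to its left, z up, the work surface at z = 0. Lengths are in mm, angles in rad, forces in N, time in s.
With the tool pointing down it reaches from about 400 to 850 mm from the base axis. Payload 10.4 kg.
Tool frame: the origin (TCP) lies between the finger pads; the fingertips stand 17 mm ahead of it and the grasp point (between the pads) lies 2 mm behind it; x points along the fingers, z is the direction in which the jaws open and shut, and the axes are right-handed (so a half turn about x gives the same grasp; the last joint's range is limited). The gripper opens to 87 mm and grips with 3 to 60 N. Pads are 19 mm wide; open, the fingers measure 117 mm over their backs; the gripper's body (75 mm by 190 mm) begins 51 mm behind the grasp point.
Start: joints at [-1.262, 0.332, -0.065, 1.46, 0.022, 1.35, -0.088], TCP at [203.578, 590.937, 239.576] pointing down, gripper open.
Joint ranges: [-2.6, 2.6], [-0.5, 2.12], [-1.47, 1.34], [0.16, 2.42], [-1.27, 4.41], [0.06, 2.06], [-2.6, 2.6]. Speed limits (rad/s): [2.22, 2.22, 2.79, 2.79, 3.14, 3.14, 3.14].

INTERFACE

Orientations are given as a 3x3 rotation matrix whose columns are the frame's x, y, z axes.
In Python, from bench import sensors, vision, bot gives the robot as it stands. The module is installed in compiled form; this text tells all that it offers.
- The arm moves only by the shell command python3 -m inch 'ROWS' [FORCE]. ROWS is JSON, a list that holds one entry, the list of rows, each a list of 5 numbers: the finger opening in mm, from 0 to 87, then the shift along the tool's x, y, z in units of 50 mm (1.0 is 50 mm), then the turn about the tool's x in units of 8 degrees (1.0 is 8 degrees). A call has 1 to 20 rows; each row shifts and turns the commanded pose from where the row before left it, along the tool's axes as they then stand; what a row does not reach is not made up. A row lasts 1/10 s, in which the tool goes at most 50 mm and 8.59 degrees, less where a joint would pass 70% of its speed; a pose out of reach is approached as far as the arm can. A call is refused whole if a number of a shift passes 1 or a number of a turn 1, either way. A call with a gripper value outside its range is refused whole. The fingers move at their own pace and stop on an object; FORCE is the grip in N (left out, the last holds). Time passes only in rows, so rows that do not move let the fingers close. It gives the time, the measured TCP pose, the force and the opening at its end, in the units of the state.
- sensors.get_obs(): the state, without advancing time (a new reading comes with each control period).
- vision.grab_frame(name): name is "scene" or "side" or "wrist"; returns (picture, depth): 420x560x3 uint8, red, green, blue; 420x560 float32, mm along the optical axis (not along the pixel's ray), 0 where there is no reading.
- vision.calibration(name): a dict with "fx", "fy", "cx", "cy" (pixels), "world_from_camera" (4x4, takes a point from camera to world coordinates). Camera axes: x right, y up, looking along -z (the intrinsics and any distortion apply to the point x, -y, -z); pixel columns grow to the right and rows downward; lengths in mm; the calibration is good to about 2 mm. The wrist camera is an equidistant fisheye: a pixel r from the principal point sees the ray r / f radians off the axis. A picture is of the moment at which its call begins: read the wrist's pose just before it. calibration takes no time and is no camera call; for the wrist camera it gives the pose at the moment of the call.
- bot.job_done(): hands the job in, once; it reports no verdict.
The state is a dict: "time": time; "joint_positions": joint angles; "dq": joint speeds; "tau": joint torques, N m; "tool_pos": TCP position; "ee_rot": TCP orientation; "ft_force": force on the tool from outside, world axes, zero at the start; "ft_torque": the same for the moment, N m; "gripper_width": opening from 0.0 (shut) to 1.0 (fully open).
Only numpy, scipy, OpenCV 4.12 (cv2) and the standard library are available. Lean on these libraries where they do the work, as an engineer would, in place of code of your own. Each camera call takes 0.05 s, during which the arm holds its last target. There are 200 camera calls.

## Working session

There is one attempt and no reset: what is moved stays moved. The work goes in short steps, Python scripts to look and compute and a shell command to move; the robot and the scene stay as the last step left them, time stands still between calls to the robot, and variables do not carry over. Pictures are saved under pics/ and viewed, on a budget of 10 in all, crops included, one or two more only if the job needs it, and the job is handed in when it is done.

```bash
mkdir -p pics
python3 - <<'E'
from bench import sensors, vision
import cv2, numpy as np
o=sensors.get_obs(); print(o)
for n in("scene","side"):
    p,d=vision.grab_frame(n); c=vision.calibration(n); print(n,c)
    np.savez(f"pics/{n}0.npz",p=p,d=d); cv2.imwrite(f"pics/{n}0.png",p[:,:,::-1])
a=cv2.imread("pics/scene0.png")
E
```

```text
{'time': 0.0, 'joint_positions': array([-1.26159793,  0.3328945 , -0.06475732,  1.46096129,  0.02158896,
        1.34989416, -0.08849883]), 'dq': array([-2.95875618e-04, -7.06954171e-04,  8.03031718e-04,  2.50130610e-04,
        4.88817319e-04, -5.45908475e-05, -1.30699583e-03]), 'tau': array([ 1.25726005e-03, -6.23262835e+01,  2.54931499e-02, -3.89881039e+01,
       -6.11480023e-02,  3.99701810e-02,  1.31167017e-04]), 'tool_pos': array([203.43770943, 590.56911155, 238.73039575]), 'ee_rot': array([[-4.39601352e-04, -9.45482276e-01,  3.25673259e-01],
       [-1.39441690e-03,  3.25673553e-01,  9.45481249e-01],
       [-9.99998931e-01, -3.84894612e-05, -1.46156300e-03]]), 'ft_force': array([ 0.76611249, -0.10912218, -0.78057313]), 'ft_torque': array([-0.02112107,  0.03392058,  0.04072923]), 'gripper_width': 1.000973414986219}
scene {'fx': 451.80784632051, 'fy': 451.80784632051, 'cx': 276.5077240760772, 'cy': 212.35752917382848, 'world_from_camera': array([[-4.94405856e-01,  7.90706754e-01, -3.61034180e-01,
         9.51251629e+01],
       [-8.69181522e-01, -4.45276862e-01,  2.15062775e-01,
         2.79241838e+02],
       [ 9.29142140e-03,  4.20132534e-01,  9.07415188e-01,
         1.23804513e+03],
       [ 0.00000000e+00,  0.00000000e+00,  0.00000000e+00,
         1.00000000e+00]])}
side {'fx': 422.82016520577776, 'fy': 422.82016520577776, 'cx': 271.3032873632349, 'cy': 212.51454616060317, 'world_from_camera': array([[ 9.95420567e-01,  5.67360821e-02, -7.69344677e-02,
         4.71348643e+02],
       [-9.36815369e-02,  7.39107142e-01, -6.67041529e-01,
        -7.98538768e+02],
       [ 1.90174916e-02,  6.71194196e-01,  7.41037574e-01,
         9.84911077e+02],
       [ 0.00000000e+00,  0.00000000e+00,  0.00000000e+00,
         1.00000000e+00]])}
```

View pics/scene0.png

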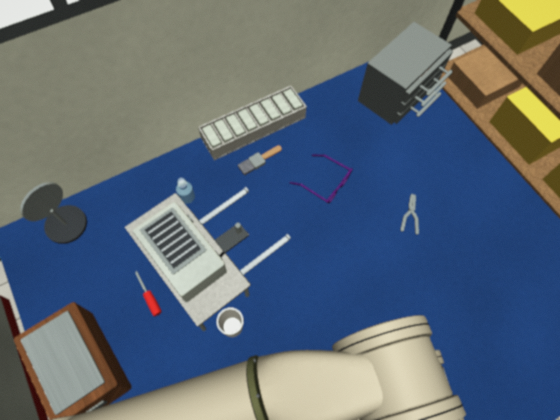

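View pics/side0.png

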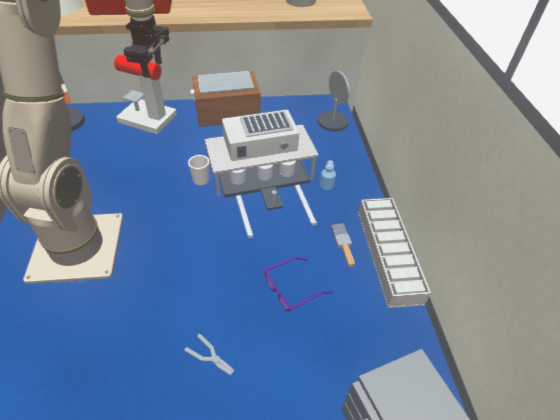

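Scene view: riser board around (188,258), tray tongue with post near (238,226), runner ends (246,190) and (289,237), cup (230,322), bottle (184,190). Side view: runner ends (250,234) and (314,221), post near (271,190), tins at (238,172), (265,170), (288,166).

```bash
cat > h.py <<'E'
from bench import sensors, vision
import cv2, numpy as np
def cloud(n,d,c):
    v,u=np.mgrid[0:420,0:560]; x=(u-c["cx"])/c["fx"]*d; y=(v-c["cy"])/c["fy"]*d
    T=c["world_from_camera"]; P=np.stack([x,-y,-d],-1)@T[:3,:3].T+T[:3,3]; P[d<=0]=np.nan; return P
def ray(c,u,v,z):
    T=c["world_from_camera"]; r=T[:3,:3]@np.array([(u-c["cx"])/c["fx"],-(v-c["cy"])/c["fy"],-1]); t=(z-T[2,3])/r[2]; return T[:3,3]+t*r
E
python3 - <<'E'
from h import *
for n,es in(("scene",[(247,190),(289,237)]),("side",[(250,234),(314,221)])):
    c=vision.calibration(n); z=np.load(f"pics/{n}0.npz"); P=cloud(n,z["d"],c); p=z["p"]
    print(n,[ray(c,u,v,6).round() for u,v in es])
    cv2.imwrite(f"pics/c_{n}.png",cv2.resize(p[140:260,110:310] if n=="scene" else p[100:250,180:350],None,fx=4 if n=="scene" else 3.5,fy=4 if n=="scene" else 3.5,interpolation=2)[:,:,::-1])
    # white runner pixels
    hsv=cv2.cvtColor(p,cv2.COLOR_RGB2HSV); m=((hsv[...,1]<60)&(hsv[...,2]>170)&(abs(P[...,2]-6)<10)).astype(np.uint8)
    k,l,s,ce=cv2.connectedComponentsWithStats(m)
    for i in range(1,k):
        if s[i,4]>40:
            q=P[l==i][:,:2]; q=np.float32(q[:,:2]); vx,vy,x0,y0=cv2.fitLine(q,cv2.DIST_HUBER,0,.01,.01).ravel(); t=(q-[x0,y0])@[vx,vy]
            print(s[i],(vx,vy),(x0,y0),"ends",[x0,y0]+t.min()*np.array([vx,vy]),[x0,y0]+t.max()*np.array([vx,vy]))
E
```

```text
scene [array([696.,  29.,   6.]), array([498.,  -5.,   6.])]
[200 188  48  35 247] (np.float32(0.16850384), np.float32(-0.985701)) (np.float32(684.2359), np.float32(115.3588)) ends [670.01355 198.55566] [699.22473   27.678185]
[241 235  48  39 294] (np.float32(0.17299744), np.float32(-0.9849223)) (np.float32(487.03424), np.float32(81.26852)) ends [471.91052 167.37207] [502.20374    -5.0955734]
[224 317  17  16 211] (np.float32(0.012806498), np.float32(0.999918)) (np.float32(354.78348), np.float32(258.16284)) ends [354.48218 234.63766] [355.08243 281.5044 ]
side [array([501.,   1.,   6.]), array([701.,  38.,   6.])]
[295 185  22  38 186] (np.float32(0.17010261), np.float32(-0.98542637)) (np.float32(683.33527), np.float32(113.2261)) ends [668.387   199.82318] [698.23206   26.927185]
[236 195  17  41 199] (np.float32(0.17077604), np.float32(-0.9853099)) (np.float32(487.0238), np.float32(78.1479)) ends [471.3135  168.79001] [502.0581   -8.59407]
[  23  213   99   69 2598] (np.float32(0.89020497), np.float32(0.4555602)) (np.float32(-6.1096973), np.float32(-63.30213)) ends [-113.7582  -118.39099] [156.3443    19.833305]
[185 334  49  40 373] (np.float32(0.82310706), np.float32(-0.5678862)) (np.float32(401.34042), np.float32(-382.27124)) ends [ 330.26044 -333.23105] [ 437.2206  -407.02606]
```

View pics/c_side.png

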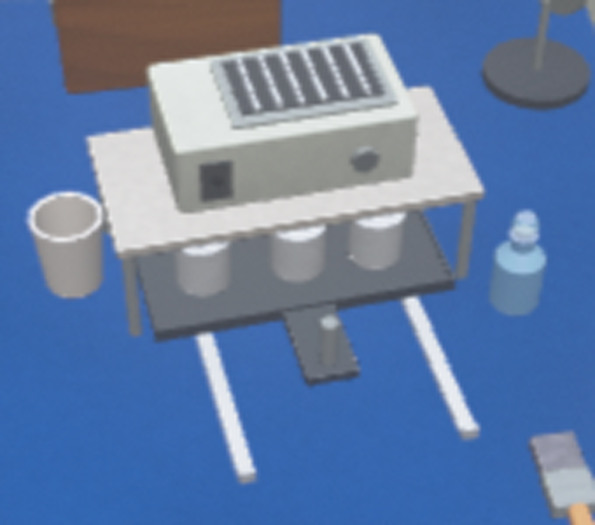

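View pics/c_scene.png

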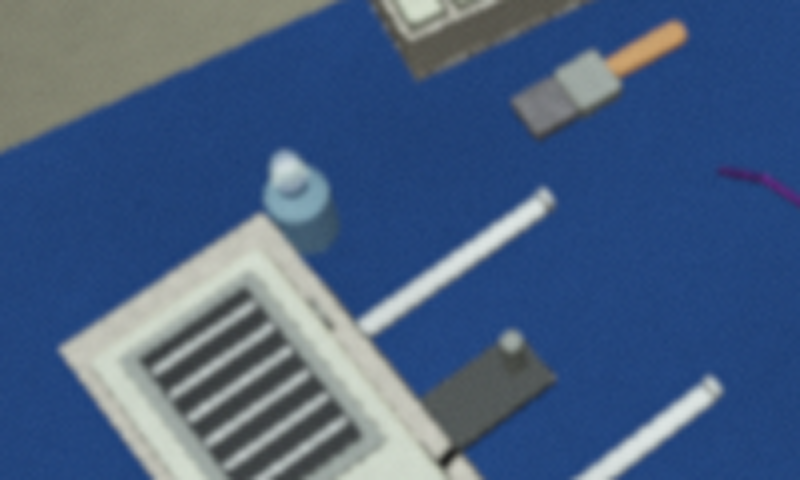

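Crops: the side one shows the post top at (329,322), i.e. full-frame (274,192), with three tins on the tray under the board. The scene one shows the post top at (511,341), i.e. full-frame (238,225), with nothing in the tray's way.

```bash
cat >> h.py <<'E'
def go(t):
    o=sensors.get_obs(); d=np.array(t)-o["tool_pos"]; R=o["ee_rot"]
    print("t",o["time"],"pos",o["tool_pos"].round(1),"jaw deg",np.degrees(np.arctan2(R[1,2],R[0,2])).round(2),"units",(R.T@d/50).round(3),"F",o["ft_force"].round(2),"w",round(o["gripper_width"]*87,1),"tilt",R[:,0].round(4))
E
python3 - <<'E'
from h import *
print(ray(vision.calibration("scene"),237.75,225.25,66),ray(vision.calibration("side"),274,192,66))
E
python3 -m inch '[[[87,-0.5,0,0,0.95],[87,-0.5,0,0,0.95],[87,-0.4,0,0,0.95],[87,-0.2,0,0,0.95],[87,0,0,0,0.95],[87,0,0,0,0.95],[87,0,0,0,0.95],[87,0,0,0,1.0],[87,0,0,0,0]]]'
python3 -c "
from h import *
go([582,118.5,150])"
```

```text
[580.24984382 116.47124903  66.        ] [582.9590706  112.52817776  66.        ]
time: 1.0
tool_pos: [203.5, 590.8, 319.1]
ee_rot: [[-0.0, -0.168, 0.986], [-0.001, 0.986, 0.168], [-1.0, -0.001, -0.0]]
ft_force: [-0.5, 0.4, 0.4]
gripper_width: 1.002
t 1.0 pos [203.5 590.8 319.1] jaw deg 9.66 units [  3.388 -10.58    5.878] F [-0.51  0.36  0.41] w 87.2 tilt [-1.e-04 -7.e-04 -1.e+00]
```

```bash
python3 -m inch '[[[87,0,-0.3,0.17,0],[87,0,-0.6,0.33,0],[87,0,-0.6,0.33,0],[87,0,-0.6,0.33,0],[87,0,-0.6,0.33,0],[87,0,-0.6,0.33,0],[87,0,-0.6,0.33,0],[87,0,-0.6,0.33,0],[87,0,-0.6,0.33,0],[87,0,-0.6,0.33,0],[87,0,-0.6,0.33,0],[87,0,-0.6,0.33,0],[87,0,-0.6,0.33,0],[87,0,-0.6,0.33,0],[87,0,-0.6,0.33,0],[87,0,-0.6,0.33,0],[87,0,-0.6,0.33,0],[87,0,-0.6,0.33,0],[87,0,-0.1,0.1,0],[87,0,0,0,0]]]'
python3 -c "
from h import *
go([582,116,150])
c=vision.calibration('wrist');print(c)
p,d=vision.grab_frame('wrist');np.savez('pics/w1.npz',p=p,d=d);cv2.imwrite('pics/w1.png',p[:,:,::-1])"
```

```text
time: 3.0
tool_pos: [583.7, 116.4, 319.3]
ee_rot: [[-0.0, -0.169, 0.986], [-0.0, 0.986, 0.169], [-1.0, -0.0, -0.0]]
ft_force: [0.2, 0.5, 0.6]
gripper_width: 1.003
t 3.0 pos [583.7 116.4 319.3] jaw deg 9.76 units [ 3.385e+00 -1.000e-03 -3.400e-02] F [0.19 0.55 0.64] w 87.2 tilt [-4.e-04 -5.e-04 -1.e+00]
{'fx': 325.19226210127806, 'fy': 325.19226210127806, 'cx': 285.8090536401925, 'cy': 212.46068378024427, 'world_from_camera': array([[ 9.85541098e-01, -1.62392936e-01, -4.83454075e-02,
         5.70585236e+02],
       [ 1.69426858e-01,  9.41465727e-01,  2.91439229e-01,
         1.96914161e+02],
       [-1.81212763e-03, -2.95416348e-01,  9.55366892e-01,
         4.63692091e+02],
       [ 0.00000000e+00,  0.00000000e+00,  0.00000000e+00,
         1.00000000e+00]])}
```

View pics/w1.png

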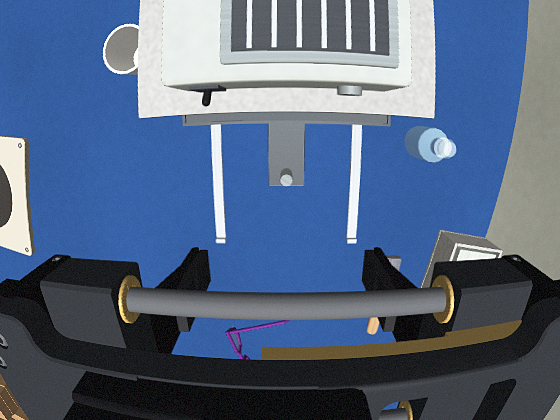

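Wrist view: post top at (287,180), on the tongue ending at row 186, between the runners (ends at row 241). The camera sits on the riser side of the hand. I'll turn the hand half a turn so the camera doesn't come down next to the warmer.

```bash
cat >> h.py <<'E'
def fray(c,u,v,z):
    x,y=u-c["cx"],v-c["cy"]; r=np.hypot(x,y); th=r/c["fx"]; s=np.sin(th)/max(r,1e-9)
    T=c["world_from_camera"]; k=T[:3,:3]@np.array([x*s,-y*s,-np.cos(th)]); return T[:3,3]+(z-T[2,3])/k[2]*k
E
python3 - <<'E'
from h import *
c=vision.calibration('wrist')
print("post",fray(c,287,180,66)); print("ends",[fray(c,u,v,6).round(1) for u,v in((221,241),(352,241))])
print(sensors.get_obs()["joint_positions"].round(2))
E
python3 -m inch '[[[87,0,0,0,-1],[87,0,0,0,-1],[87,0,0,0,-1],[87,0,0,0,-1],[87,0,0,0,-1],[87,0,0,0,-1],[87,0,0,0,-1],[87,0,0,0,-1],[87,0,0,0,-1],[87,0,0,0,-1],[87,0,0,0,-1]]]'
python3 -c "
from h import *
go([582,116,45]);print(sensors.get_obs()['joint_positions'].round(2))"
```

```text
post [584.35297168 119.3874016   66.        ]
ends [array([502.7,  -3.3,   6. ]), array([701.4,  31.4,   6. ])]
[-0.69  0.25  0.51  1.44 -0.12  1.49 -0.01]
time: 4.15
tool_pos: [582.5, 120.1, 319.7]
ee_rot: [[-0.0, -0.989, -0.145], [0.001, -0.145, 0.989], [-1.0, 0.0, 0.001]]
ft_force: [-0.4, 0.2, 1.6]
gripper_width: 1.002
t 4.15 pos [582.5 120.1 319.7] jaw deg 98.35 units [ 5.494  0.021 -0.085] F [-0.38  0.24  1.57] w 87.2 tilt [-1.e-04  8.e-04 -1.e+00]
[-0.55  0.24  0.33  1.43 -0.08  1.49  1.5 ]
```

```bash
python3 -m inch '[[[87,0.2,0,0,0.95],[87,0.4,0,0,0.95],[87,0.5,0,0,0.95],[87,0.5,0,0,0.95],[87,0.5,0,0,0.95],[87,0.5,0,0,0.95],[87,0.4,0,0,0.95],[87,0.3,0,0,0.95],[87,0.2,0,0,0.95],[87,0,0,0,0]]]'
python3 -c "
from h import *
go([584,119,52]);print(sensors.get_obs()['joint_positions'].round(2))
c=vision.calibration('wrist')
p,d=vision.grab_frame('wrist');cv2.imwrite('pics/w2.png',p[:,:,::-1])
print(c['world_from_camera'][:3,3])
T=np.linalg.inv(c['world_from_camera'])
def px(q):
    x=T[:3,:3]@q+T[:3,3]; th=np.arctan2(np.hypot(x[0],x[1]),-x[2]); a=np.arctan2(-x[1],x[0]); return c['cx']+c['fx']*th*np.cos(a),c['cy']+c['fx']*th*np.sin(a)
print(px(np.array([584,119,66])))"
```

```text
time: 5.15
tool_pos: [581.7, 120.1, 143.2]
ee_rot: [[-0.003, -0.492, 0.871], [-0.0, 0.871, 0.492], [-1.0, 0.001, -0.002]]
ft_force: [-1.1, 0.5, 0.1]
gripper_width: 1.0
t 5.15 pos [581.7 120.1 143.2] jaw deg 29.47 units [ 1.824 -0.043  0.033] F [-1.06  0.51  0.14] w 87.0 tilt [-2.7e-03 -1.0e-04 -1.0e+00]
[-0.66  0.36  0.46  1.69 -0.17  1.14  0.37]
[542.74347024 191.20071635 287.74612455]
(np.float64(287.55041894467166), np.float64(232.30506068624874))
```

View pics/w2.png

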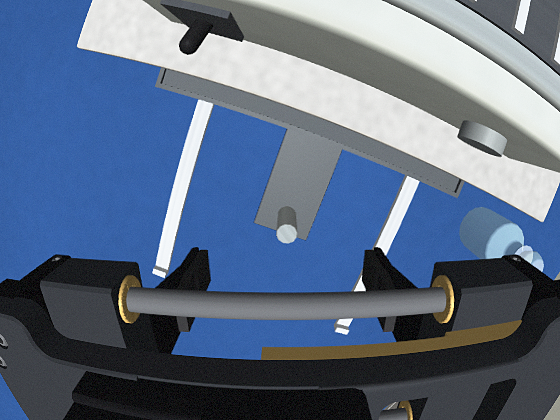

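Wrist view: post top at (287,232), exactly where I predicted it (288,232). It lies centred between the fingers, so I'll descend and grip.

```bash
python3 -m inch '[[[87,0.4,-0.04,0.03,0],[87,0.5,0,0,0],[87,0.5,0,0,0],[87,0.3,0,0,0],[87,0.12,0,0,0],[87,0,0,0,0],[5,0,0,0,0],[5,0,0,0,0],[5,0,0,0,0],[5,0,0,0,0],[5,0,0,0,0],[5,0,0,0,0],[5,0,0,0,0],[5,0,0,0,0],[5,0,0,0,0],[5,0,0,0,0]]]' 25
python3 -c "
from h import *
go(sensors.get_obs()['tool_pos']+175*np.array([.1705,-.9854,0]))"
```

```text
time: 6.8
tool_pos: [584.1, 116.6, 53.1]
ee_rot: [[-0.004, -0.49, 0.871], [-0.001, 0.871, 0.49], [-1.0, 0.001, -0.004]]
ft_force: [-6.3, -0.8, 11.6]
gripper_width: 0.178
t 6.8 pos [584.1 116.6  53.1] jaw deg 29.37 units [ 2.000e-03 -3.298e+00 -1.171e+00] F [-6.26 -0.77 11.61] w 15.5 tilt [-0.0039 -0.0013 -1.    ]
```

```bash
python3 -m inch '[[[5,0,-0.04,-0.014,0],[5,0,-0.08,-0.028,0],[5,0,-0.13,-0.046,0],[5,0,-0.18,-0.064,0],[5,0,-0.22,-0.078,0],[5,0,-0.22,-0.078,0],[5,0,-0.22,-0.078,0],[5,0,-0.22,-0.078,0],[5,0,-0.22,-0.078,0],[5,0,-0.22,-0.078,0],[5,0,-0.22,-0.078,0],[5,0,-0.22,-0.078,0],[5,0,-0.22,-0.078,0],[5,0,-0.22,-0.078,0],[5,0,-0.18,-0.064,0],[5,0,-0.13,-0.046,0],[5,0,-0.08,-0.028,0],[5,0,-0.04,-0.014,0],[5,0,0,0,0],[5,0,0,0,0]]]'
python3 -c "
from h import *
go(np.array([584.1,116.6,53.1])+172*np.array([.1705,-.9854,0]))"
```

```text
time: 8.8
tool_pos: [611.5, -43.4, 53.2]
ee_rot: [[-0.004, -0.49, 0.872], [-0.0, 0.872, 0.49], [-1.0, 0.002, -0.004]]
ft_force: [-9.7, -2.2, 6.4]
gripper_width: 0.174
t 8.8 pos [611.5 -43.4  53.2] jaw deg 29.33 units [ 0.003 -0.185 -0.059] F [-9.67 -2.24  6.35] w 15.2 tilt [-4.5e-03 -4.0e-04 -1.0e+00]
```

Moved 162 mm; I'll creep the rest of the way to the stop.

```bash
python3 -m inch '[[[5,0,-0.04,-0.014,0],[5,0,-0.04,-0.014,0],[5,0,-0.04,-0.014,0],[5,0,-0.04,-0.014,0],[5,0,-0.04,-0.014,0],[5,0,-0.04,-0.014,0],[5,0,-0.03,-0.011,0],[5,0,0,0,0],[5,0,0,0,0]]]'
python3 -c "
from h import *
go(np.array([584.1,116.6,53.1])+172*np.array([.1705,-.9854,0]))"
```

```text
time: 9.7
tool_pos: [612.9, -51.2, 53.1]
ee_rot: [[-0.008, -0.494, 0.87], [0.007, 0.87, 0.494], [-1.0, 0.01, -0.004]]
ft_force: [-19.4, 15.1, 16.6]
gripper_width: 0.178
t 9.7 pos [612.9 -51.2  53.1] jaw deg 29.58 units [ 0.    -0.034 -0.007] F [-19.41  15.06  16.59] w 15.5 tilt [-0.0081  0.0068 -0.9999]
```

At the stop (170 mm, 15 N opposing). Relieve, open, rise, and turn the jaws along the tray's y.

```bash
python3 -m inch '[[[5,0,0.06,0.02,0],[5,0,0.04,0.014,0],[40,0,0,0,0],[40,0,0,0,0],[40,0,0,0,0],[40,0,0,0,0],[40,-0.4,0,0,0],[40,-0.8,0,0,0],[80,-0.8,0,0,-0.8],[80,-0.8,0,0,-1],[80,-0.3,0,0,-1],[80,0,0,0,-1],[80,0,0,0,-1],[80,0,0,0,-1],[80,0,0,0,-1],[80,0,0,0,-1],[80,0,0,0,-1],[80,0,0,0,0]]]'
python3 -c "
from h import *
go([509.8,66,200]);print(sensors.get_obs()['joint_positions'].round(2))
p,d=vision.grab_frame('scene');c=vision.calibration('wrist');p,d=vision.grab_frame('wrist');np.savez('pics/w3.npz',p=p,d=d);cv2.imwrite('pics/w3.png',p[:,:,::-1])
print(c)"
```

```text
time: 11.5
tool_pos: [615.2, -51.3, 208.6]
ee_rot: [[0.0, -0.985, -0.172], [0.0, -0.172, 0.985], [-1.0, -0.0, 0.0]]
ft_force: [-0.8, 0.3, 0.2]
gripper_width: 0.921
t 11.5 pos [615.2 -51.3 208.6] jaw deg 99.91 units [0.171 1.672 2.674] F [-0.8   0.27  0.23] w 80.1 tilt [ 2.e-04  2.e-04 -1.e+00]
[-0.25  0.34  0.33  1.54 -0.11  1.28  1.84]
{'fx': 325.19226210127806, 'fy': 325.19226210127806, 'cx': 285.8090536401925, 'cy': 212.46068378024427, 'world_from_camera': array([[-1.66890040e-01, -9.42637275e-01, -2.89106696e-01,
         5.35676651e+02],
       [ 9.85975308e-01, -1.59743827e-01, -4.83177067e-02,
        -6.43805182e+01],
       [-6.36938695e-04, -2.93115807e-01,  9.56076732e-01,
         3.52976549e+02],
       [ 0.00000000e+00,  0.00000000e+00,  0.00000000e+00,
         1.00000000e+00]])}
```

View pics/w3.png

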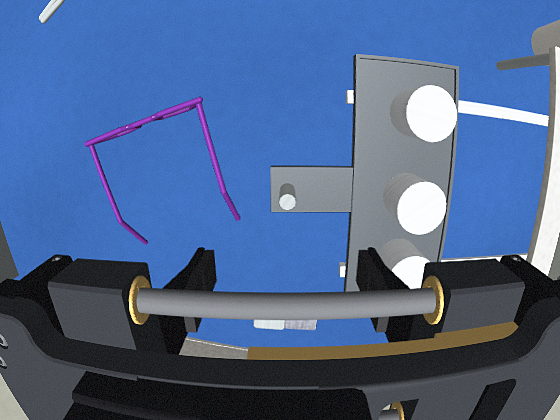

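Wrist view: tray out from under the riser, tin tops at (431,113) (nearest), (421,207) (middle) and about (410,280) (far, partly hidden by a finger). Post at (287,201), all tins upright.

```bash
python3 -c "
from h import *
c=vision.calibration('wrist')
p=np.load('pics/w3.npz')['p'];m=(p.min(2)>225).astype(np.uint8)
k,l,s,ce=cv2.connectedComponentsWithStats(m)
for i in range(1,k):
  if s[i,4]>300: print(s[i],ce[i],fray(c,*ce[i],70))
print(fray(c,287,201,66))
print('tin a px by circle',fray(c,431,113,70),fray(c,421,207,70))"
```

```text
[ 531   47   29  229 2320] [550.80560345 195.43491379] [549.77621939 249.93927381  70.        ]
[ 407   85   50   57 2233] [431.30094044 113.0927004 ] [505.29060434  65.51243649  70.        ]
[458 101  91  25 978] [501.84253579 112.60429448] [482.25851811 145.83320923  70.        ]
[ 398  182   48   53 2001] [421.37681159 207.63718141] [594.79653217  77.72469341  70.        ]
[392 256  38  33 744] [410.76747312 270.52284946] [661.48683165  87.00846823  70.        ]
[611.44799297 -50.60863699  66.        ]
tin a px by circle [505.28530681  65.18973329  70.        ] [594.25035072  77.13897937  70.        ]
```

```bash
python3 -m inch '[[[80,0,0.1,0.15,0],[80,0,0.2,0.3,0],[80,0,0.25,0.38,0],[80,0,0.3,0.45,0],[80,0,0.3,0.45,0],[80,0,0.27,0.42,0],[80,0,0.2,0.33,0],[80,0,0.14,0.2,0],[80,0.3,0,0,0],[80,0.6,0,0,0],[80,0.6,0,0,0],[80,0.6,0,0,0],[80,0.45,0,0,0],[80,0.3,0,0,0],[80,0.2,0,0,0],[80,0.1,0,0,0],[80,0.07,0,0,0],[80,0,0,0,0]]]'
python3 -c "
from h import *
go([505.3,65.5,47])
"
```

```text
time: 13.4
tool_pos: [505.7, 66.0, 47.7]
ee_rot: [[0.0, -0.985, -0.17], [0.0, -0.17, 0.985], [-1.0, -0.0, 0.0]]
ft_force: [0.1, 0.3, -0.6]
gripper_width: 0.917
t 13.4 pos [505.7  66.   47.7] jaw deg 99.77 units [ 0.015  0.01  -0.008] F [ 0.1   0.3  -0.57] w 79.8 tilt [ 4.e-04  2.e-04 -1.e+00]
```

```bash
python3 -m inch '[[[45,0,0,0,0],[45,0,0,0,0],[45,0,0,0,0],[45,0,0,0,0],[45,0,0,0,0],[45,0,0,0,0],[45,0,0,0,0],[45,-0.05,0,0,0],[45,-0.1,0,0,0],[45,-0.15,0,0,0],[45,-0.2,0,0,0],[45,-0.2,0,0,0],[45,-0.15,0,0,0],[45,-0.1,0,0,0],[45,-0.05,0,0,0],[45,0,0,0,0],[45,0,0,0,0],[45,0,0,0,0],[45,0,0,0,0],[45,0,0,0,0]]]' 30
python3 -c "
from h import *
go([505.3,65.5,47])
F=[]
for i in range(4):
    vision.grab_frame('scene'); F.append(sensors.get_obs()['ft_force'])
print(np.round(F,2)); p,d=vision.grab_frame('side'); cv2.imwrite('pics/s4.png',cv2.resize(p[100:290,180:400],None,fx=3,fy=3)[:,:,::-1])"
```

```text
time: 15.4
tool_pos: [505.5, 65.9, 97.3]
ee_rot: [[-0.0, -0.985, -0.17], [-0.0, -0.17, 0.985], [-1.0, 0.0, 0.0]]
ft_force: [-0.2, 1.0, -1.6]
gripper_width: 0.596
t 15.4 pos [505.5  65.9  97.3] jaw deg 99.79 units [ 1.006  0.004 -0.007] F [-0.21  0.99 -1.55] w 51.8 tilt [-4.e-04 -0.e+00 -1.e+00]
[[ 0.1  -0.16 -1.62]
 [-0.2   0.45 -0.99]
 [-0.14  0.09 -1.05]
 [ 0.43  0.24 -1.15]]
```

View pics/s4.png

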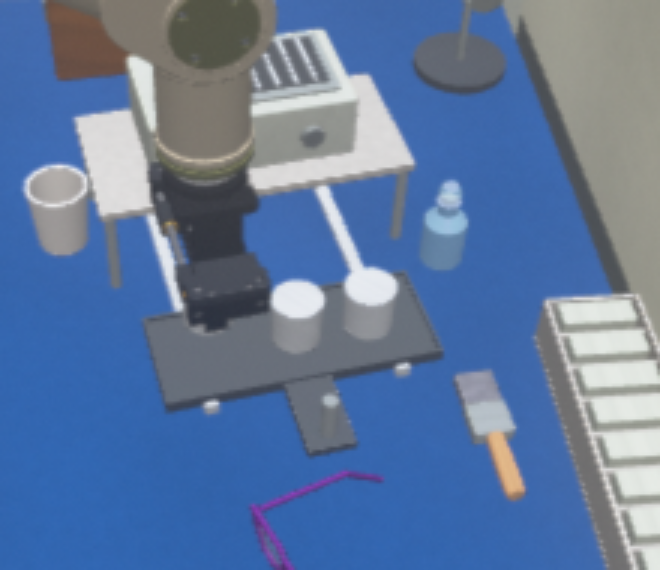

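Side view: the near tin is in the jaws above the tray, the others are standing, and the post and tray are out. The weight is about 1.2 N, so tin a is light. Set it back and go to the middle one.

```bash
python3 -m inch '[[[45,0.1,0,0,0],[45,0.2,0,0,0],[45,0.2,0,0,0],[45,0.2,0,0,0],[45,0.12,0,0,0],[45,0.08,0,0,0],[45,0.05,0,0,0],[45,0.03,0,0,0],[45,0.01,0,0,0],[45,0.01,0,0,0],[45,0,0,0,0],[60,0,0,0,0],[80,0,0,0,0],[80,0,0,0,0],[80,0,0,0,0],[80,0,0,0,0]]]'
python3 -m inch '[[[80,-0.1,0,0,0],[80,-0.4,0,0,0],[80,-0.5,0,0,0],[80,-0.4,-0.1,0,0],[80,0,-0.3,-0.02,0],[80,0,-0.4,-0.03,0],[80,0,-0.4,-0.02,0],[80,0,-0.35,0,0],[80,0,-0.2,0,0],[80,0,-0.05,0,0],[80,0,0,0,0]]]'
python3 -c "
from h import *
go([594.8,77.7,47])
vision.grab_frame('scene')
c=vision.calibration('wrist');p,d=vision.grab_frame('wrist');cv2.imwrite('pics/w5.png',p[:,:,::-1])"
```

```text
time: 17.25
tool_pos: [505.6, 65.9, 47.6]
ee_rot: [[0.0, -0.985, -0.17], [0.0, -0.17, 0.985], [-1.0, -0.0, 0.0]]
ft_force: [1.1, -0.0, 0.5]
gripper_width: 0.898
time: 18.35
tool_pos: [594.6, 77.7, 117.5]
ee_rot: [[-0.0, -0.985, -0.17], [-0.0, -0.17, 0.985], [-1.0, 0.0, 0.0]]
ft_force: [-0.4, 0.1, 0.5]
gripper_width: 0.913
t 18.35 pos [594.6  77.7 117.5] jaw deg 99.78 units [ 1.409 -0.005 -0.   ] F [-0.42  0.12  0.49] w 79.5 tilt [-4.e-04 -1.e-04 -1.e+00]
```

View pics/w5.png

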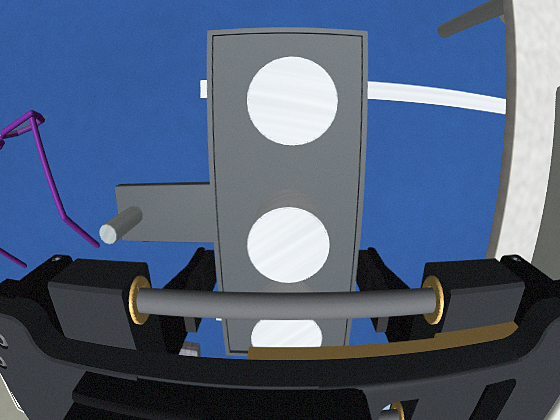

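Wrist view: tin a stands upright on the tray at (292,100), tin b is centred between the fingers at (288,245), tin c partly seen at (286,337). Now heft b.

```bash
python3 -c "
from h import *
c=vision.calibration('wrist'); print(fray(c,288,245,70),fray(c,292,100,70))"
python3 -m inch '[[[80,0.2,0,0,0],[80,0.4,0,0,0],[80,0.4,0,0,0],[80,0.25,0,0,0],[80,0.1,0,0,0],[80,0.05,0,0,0],[45,0,0,0,0],[45,0,0,0,0],[45,0,0,0,0],[45,0,0,0,0],[45,0,0,0,0],[45,0,0,0,0],[45,0,0,0,0],[45,0,0,0,0]]]' 30
python3 -m inch '[[[45,-0.05,0,0,0],[45,-0.1,0,0,0],[45,-0.15,0,0,0],[45,-0.2,0,0,0],[45,-0.2,0,0,0],[45,-0.15,0,0,0],[45,-0.1,0,0,0],[45,-0.05,0,0,0],[45,0,0,0,0],[45,0,0,0,0],[45,0,0,0,0],[45,0,0,0,0],[45,0,0,0,0]]]'
python3 -c "
from h import *
F=[]
for i in range(4):
    vision.grab_frame('scene'); F.append(sensors.get_obs()['ft_force'])
print(np.round(F,2)); go([594,77,47])"
```

```text
[594.03353256  79.26167257  70.        ] [505.04888466  66.13846859  70.        ]
time: 19.85
tool_pos: [595.1, 78.0, 47.9]
ee_rot: [[0.0, -0.985, -0.17], [0.0, -0.17, 0.985], [-1.0, -0.001, 0.0]]
ft_force: [-0.5, 0.9, 5.9]
gripper_width: 0.583
time: 21.15
tool_pos: [594.8, 77.8, 97.3]
ee_rot: [[-0.0, -0.985, -0.17], [-0.0, -0.17, 0.985], [-1.0, 0.0, 0.0]]
ft_force: [0.4, 0.7, -1.9]
gripper_width: 0.579
[[ 0.01  0.05 -1.21]
 [ 0.35 -0.48 -1.97]
 [-0.82  0.55 -2.23]
 [ 0.24 -0.99 -1.59]]
t 21.35 pos [594.9  77.8  97.5] jaw deg 99.79 units [ 1.01   0.019 -0.012] F [ 0.24 -0.99 -1.59] w 50.6 tilt [-0.e+00  1.e-04 -1.e+00]
```

Tin b weighs about 1.75 N, so it is light too. Put it back and go to c, where the heaviest must be.

```bash
python3 -m inch '[[[45,0.1,0,0,0],[45,0.2,0,0,0],[45,0.2,0,0,0],[45,0.2,0,0,0],[45,0.12,0,0,0],[45,0.08,0,0,0],[45,0.05,0,0,0],[45,0.03,0,0,0],[45,0.01,0,0,0],[45,0.01,0,0,0],[45,0,0,0,0],[60,0,0,0,0],[80,0,0,0,0],[80,0,0,0,0],[80,0,0,0,0],[80,0,0,0,0]]]'
python3 -m inch '[[[80,-0.1,0,0,0],[80,-0.4,0,0,0],[80,-0.5,0,0,0],[80,-0.4,-0.05,0,0],[80,0,-0.2,0,0],[80,0,-0.35,0,0],[80,0,-0.35,0,0],[80,0,-0.25,0,0],[80,0,-0.15,0,0],[80,0,-0.05,0,0],[80,0,0,0,0]]]'
python3 -c "
from h import *
vision.grab_frame('scene');go([670,92,47])
c=vision.calibration('wrist');p,d=vision.grab_frame('wrist');cv2.imwrite('pics/w6.png',p[:,:,::-1])
m=(p.min(2)>215).astype(np.uint8)
k,l,s,ce=cv2.connectedComponentsWithStats(m)
for i in range(1,k):
  if s[i,4]>600: print(s[i],ce[i].round(),fray(c,*ce[i],70).round(1))"
```

```text
time: 22.95
tool_pos: [594.9, 77.8, 47.6]
ee_rot: [[0.0, -0.985, -0.17], [0.0, -0.17, 0.985], [-1.0, -0.0, 0.0]]
ft_force: [0.0, -0.8, -0.6]
gripper_width: 0.892
time: 24.05
tool_pos: [663.7, 89.6, 117.1]
ee_rot: [[-0.001, -0.985, -0.17], [-0.0, -0.17, 0.985], [-1.0, 0.001, -0.0]]
ft_force: [-0.5, 0.7, -0.4]
gripper_width: 0.922
t 24.1 pos [663.5  89.6 117.3] jaw deg 99.78 units [ 1.405 -0.137  0.026] F [-1.    0.47 -0.47] w 79.9 tilt [-6.e-04 -0.e+00 -1.e+00]
[ 249    0   86   29 1852] [292.  12.] [520.8  68.9  70. ]
[ 367    0  139   40 1986] [434.  17.] [500.6 155.9  70. ]
[ 496    0   60  263 9122] [531. 127.] [549.1 248.3  70. ]
[ 242   92   89   88 6143] [286. 135.] [595.4  78.1  70. ]
[ 247  218   80   73 4622] [286. 254.] [669.7  91.2  70. ]
[ 360  234  130   17 1696] [425. 242.] [646.5 182.5  70. ]
```

View pics/w6.png

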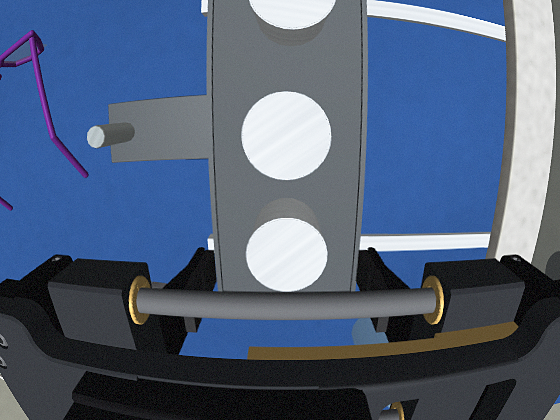

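Wrist view: b stands upright at (286,135), c at (286,254) between the fingers. The bottle shows at about (370,330), so I'll check its clearance from the hand.

```bash
python3 -c "
from h import *
c=vision.calibration('wrist'); o=sensors.get_obs(); R=o['ee_rot']
for z in(30,100):
  q=fray(c,370,330,z); print(q, 'tool',R.T@(q-np.array([669.7,91.2,47])))
c=vision.calibration('side'); q=ray(c,328,186,20); print(q,'tool',R.T@(q-np.array([669.7,91.2,47])))"
```

```text
[750.85518551 182.27380962  30.        ] tool [ 16.97001117 -95.45435331  75.96109589]
[700.52324173 150.27527867 100.        ] tool [-53.01058249 -40.39031575  52.98548215]
[767.82013694 172.51099795  20.        ] tool [  26.96279767 -110.51808067   63.45708035]
```

```bash
python3 -m inch '[[[80,0.2,-0.08,0,0],[80,0.4,-0.05,0.01,0],[80,0.4,0,0,0],[80,0.25,0,0,0],[80,0.1,0,0,0],[80,0.05,0,0,0],[45,0,0,0,0],[45,0,0,0,0],[45,0,0,0,0],[45,0,0,0,0],[45,0,0,0,0],[45,0,0,0,0],[45,0,0,0,0],[45,0,0,0,0]]]' 45
python3 -m inch '[[[45,-0.05,0,0,0],[45,-0.1,0,0,0],[45,-0.15,0,0,0],[45,-0.2,0,0,0],[45,-0.2,0,0,0],[45,-0.15,0,0,0],[45,-0.1,0,0,0],[45,-0.05,0,0,0],[45,0,0,0,0],[45,0,0,0,0],[45,0,0,0,0],[45,0,0,0,0],[45,0,0,0,0]]]'
python3 -c "
from h import *
F=[]
for i in range(4):
    vision.grab_frame('scene'); F.append(sensors.get_obs()['ft_force'])
print(np.round(F,2)); go([669.7,91.2,47])"
```

```text
time: 25.55
tool_pos: [670.4, 91.2, 47.9]
ee_rot: [[0.001, -0.985, -0.17], [0.0, -0.17, 0.985], [-1.0, -0.001, 0.0]]
ft_force: [-0.7, 0.2, 4.4]
gripper_width: 0.583
time: 26.85
tool_pos: [670.1, 91.3, 97.3]
ee_rot: [[-0.0, -0.985, -0.17], [0.0, -0.17, 0.985], [-1.0, 0.0, 0.0]]
ft_force: [1.0, 0.2, -4.1]
gripper_width: 0.581
[[ 0.12 -0.06 -3.33]
 [-0.41 -0.23 -3.61]
 [ 0.61 -0.17 -4.26]
 [-0.25  0.19 -3.85]]
t 27.05 pos [670.1  91.3  97.5] jaw deg 99.79 units [ 1.009  0.009 -0.   ] F [-0.25  0.19 -3.85] w 50.6 tilt [-1.e-04  0.e+00 -1.e+00]
```

About 3.9 N, so c is the heaviest. Raise it another 75 mm, then check.

```bash
python3 -m inch '[[[45,-0.05,0,0,0],[45,-0.1,0,0,0],[45,-0.2,0,0,0],[45,-0.2,0,0,0],[45,-0.25,0,0,0],[45,-0.2,0,0,0],[45,-0.2,0,0,0],[45,-0.15,0,0,0],[45,-0.1,0,0,0],[45,-0.05,0,0,0],[45,0,0,0,0],[45,0,0,0,0],[45,0,0,0,0],[45,0,0,0,0],[45,0,0,0,0],[45,0,0,0,0],[45,0,0,0,0],[45,0,0,0,0]]]'
python3 -c "
from h import *
go([669.7,91.2,47])
p,d=vision.grab_frame('side'); w,_=vision.grab_frame('wrist'); cv2.imwrite('pics/s7.png',np.hstack([cv2.resize(p[90:290,170:370],(400,400)),cv2.resize(w,(400,400))])[:,:,::-1])"
```

```text
time: 28.85
tool_pos: [670.2, 91.3, 172.5]
ee_rot: [[-0.0, -0.985, -0.17], [0.0, -0.17, 0.985], [-1.0, -0.0, 0.0]]
ft_force: [-1.3, -0.7, -4.8]
gripper_width: 0.587
t 28.85 pos [670.2  91.3 172.5] jaw deg 99.79 units [2.511 0.009 0.   ] F [-1.3  -0.69 -4.8 ] w 51.0 tilt [-0.e+00  1.e-04 -1.e+00]
```

View pics/s7.png

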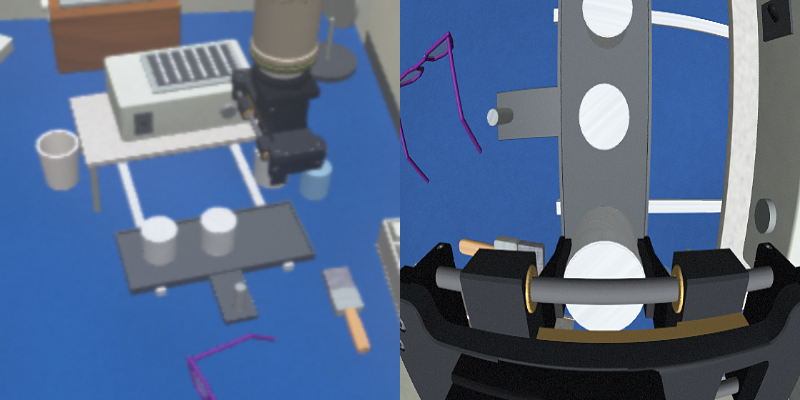

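Left half (side): tins a and b stand upright on the drawn-out tray, bystanders in place, and tin c is held high in the jaws. Right half (wrist): c is upright between the pads. Handing in.

```bash
python3 -c "
from bench import bot
print(bot.job_done())"
```

```text
the job is handed in; nothing more can be done
None
```

The job is done and handed in at about 29 s. I drew the tray out by its post to the stop, about 170 mm. The hand stopped there against about 15 N, and a wrist view put the post about 172 mm from its start.

I then hefted the tins nearest to farthest. Each was lifted 50 mm:

| Tin | Force when lifted | Where it is now |
|---|---|---|
| a (nearest) | about 1.2 N | set back on the tray |
| b (middle) | about 1.75 N | set back on the tray |
| c (farthest) | 3.9–4.8 N, heaviest | held about 125 mm above the tray |

In the last pictures tins a and b stand upright on the drawn-out tray, c is upright in the jaws, and the things on the counter in view have not moved.

- **Unseen items:** the screwdriver and plier were not in the last pictures, but the arm did not work near either.
- **Tin c's weight:** two checks disagreed slightly. At the 50 mm lift the force averaged 3.8 N, a little below the 4.1 N or more expected, and at the final hold it read 4.8 N. The sensor is noisy by about 0.5 N, but c is still clearly the heaviest.

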